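Lock the probes of a board tester onto a circuit board and start the test

TASK

Test the circuit board lying in the bench tester: with the fingertips push the black knob along its L-shaped slot towards the board as far as it goes, keep it there against the spring probes while you push it round the corner, and push it to the end of the side leg so that it stays locked there with the probes pressing on the board; then press the green start button right down and let it come up again. Only push: never grip or force the knob, leave the red stop button unpressed, and do not lift the board out of its nest or shift anything else on the bench. Finish with the hand clear of everything.

Things in the scene. Friction and masses are not known exactly. Their poses are not given: they have to be found in the camera images.
- tester: fixed grey board tester, 310 mm deep (x) by 220 mm wide (y), turned by up to 0.4 rad. Origin: centre of its underside on the bench; x points from the operator's side (knob, buttons) to the board, y left, z up. Deck 50 mm above the bench; on it an aluminium slide housing, x -125 to 5, y -50 to 62 mm, with a flat top 80 mm above the bench, holds the slot. Nest and board at x 78 to 150 mm, top 64 mm
- knob: black round knob, 26 mm across, underside 86 mm and flat top 116 mm above the bench, on an 8 mm steel stem in the slot. It never turns, tips or rises, only runs along the slot. Gripping it, or pushing with more than 35 N, fails. In the side leg 1 to 3 N moves it, nothing drives it out again and the probe springs hold it against that leg's near wall. Origin on its axis, 50 mm above the bench
- knob_mid (a point): the point on the knob's axis half-way up the knob, 101 mm above the bench
- carriage (a joint): knob and probe carriage travel along the long leg, m: 0 at slot_start, 0.065 in line with the side leg, 0.0665 hard against the far end; locked it rests at 0.0635. Starts 0 to 0.02. About 3 N moves it and it stays where left, but over the last 8 mm the spring probes meet the board and push back with up to 6 N more: let go there it springs back about 5 mm, and the side leg is partly shut
- cross_slide (a joint): travel of the knob sideways along the side leg (tester's +y), in m: 0 in the middle of the long leg, 0.0265 at the end of the side leg
- slot_start (a point): centre of the slot at the operator's end of the long leg, on the cover's top surface; axes as the tester's. The slot is 11 mm wide (stem play 1.5 mm each side) and L-shaped: a long leg of 65 mm along the tester's +x to slot_corner, then a side leg along its +y (left) to slot_end
- slot_corner (a point): where the centre lines of the slot's two legs cross, on the cover's top surface, 65 mm from slot_start. The inner corner between the legs is bevelled by 3 mm
- slot_end (a point): on the centre line of the side leg near its end, on the cover's top surface, 25 mm from slot_corner
- probes: the row of brass spring probes on the nose of the carriage, 54 mm wide, 59 mm above the bench, moving with the knob towards the board; origin at the row's tips
- board: the loose green circuit board under test, 60 x 70 x 10 mm with its connectors, lying in the tester's cream-coloured nest with 1 mm play to either side and 2 mm towards the far wall; origin at the centre of its underside. The probes may push it up against that wall
- start_top (a point): centre of the top face of the green start button, 28 mm in diameter, on the deck at the tester's right front; 72 mm above the bench when up. It goes 6 mm down against a spring, about 5 N fully down, and comes up by itself. Its black collar is 44 mm across and 62 mm above the bench
- start (a joint): depression of the green start button in m: 0 up, 0.006 fully down
- stop_top (a point): centre of the top face of the red stop button, same size, 70 mm behind the green one (towards the board); leave it alone
- stop (a joint): depression of the red stop button in m: 0 up, 0.006 fully down
- module: bystander: small square green circuit module with a metal can, 36 x 28 x 7 mm, lying loose on the left strip of the tester's deck; origin at the centre of its underside
- solder_spool: bystander: upright reel of solder wire with green flanges, 60 mm across, 56 mm tall; origin at the centre of its underside
- tip_cleaner: bystander: brass dome-shaped soldering tip cleaner, 81 mm across, about 60 mm tall; origin at the centre of its underside
- flux_tin: bystander: flat round steel and brass tin, 67 mm across, 22 mm tall; origin at the centre of its underside
- multimeter: bystander: yellow and black hand multimeter lying on its back, 150 x 75 x 44 mm; origin at the centre of its underside
- panel: bystander: flat green panel of unseparated circuit boards, 110 x 140 x 5 mm; origin at the centre of its underside
- bin: bystander: black open bin holding finished boards, 120 x 90 x 60 mm with the boards; origin at the centre of its underside
- screwdriver: bystander: small orange-handled screwdriver lying on the bench, 150 mm long, about 25 mm thick; origin on the bench under its mid-length
Not all that is in view belongs to the job. What is shaped like the board but brown or pink is not meant.

How it is judged (in metres and radians):
On the way, in this order (a step that is already met when the one before it is completed fails the run):
1. the knob is in the side leg of the slot, at its end (value of joint carriage above 0.061 m and value of joint cross_slide above 0.022 m), for 0.2 s.
2. the green start button is pressed down (value of joint start above 0.0045 m), for 0.05 s.
At the end, for the whole second after the job is handed in: The knob rests locked at the end of the side leg (carriage beyond 61 mm, cross slide beyond 22 mm), the probes press on the board with more than 1 N, both buttons are up, the board lies flat in its nest within 6 mm of where it was, and every bystander within 20 mm (all of step 1 and contact force between probes and board above 1 N and value of joint each of start, stop below 0.0015 m and distance of board from where it was at the start of the episode below 0.006 m and angle between board's own z axis and vertical below 0.06 rad and distance of each of module, solder_spool, tip_cleaner, flux_tin, multimeter, panel, bin, screwdriver from where it was at the start of the episode below 0.02 m); the robot touches nothing.
It fails at once if the knob is gripped or forced (more than 35 N on it) (contact force between the fingers and knob above 35 N).
It fails at once if the start button is pressed before the knob is locked (value of joint start above 0.003 m and not (value of joint carriage above 0.061 m and value of joint cross_slide above 0.022 m)).
It fails at once if the red stop button is pressed (value of joint stop above 0.002 m).
It fails at once if the board is lifted or knocked out of place (distance of board from where it was at the start of the episode above 0.006 m).
It fails at once if a bystander is lifted or shifted by more than 20 mm (distance of any of module, solder_spool, tip_cleaner, flux_tin, multimeter, panel, bin, screwdriver from where it was at the start of the episode above 0.02 m).
It also fails if it takes over 40 s, if anything falls off the work surface, if the arm or the gripper's body presses on something with over 40 N, if the wrist force passes 120 N, or if a joint passes its speed limit or range.

ROBOT

A 6-joint arm with a two-finger parallel gripper is mounted at the origin on the work surface. World frame = base frame: x ahead of the robot, y to its left, z up, the work surface at z = 0. Lengths are in mm, angles in rad, forces in N, time in s.
With the tool pointing down it reaches from about 350 to 775 mm from the base axis. Payload 7.3 kg.
Tool frame: the origin (TCP) lies between the finger pads; the fingertips stand bot.tip_extent ahead of it and the grasp point (between the pads) lies 6 mm ahead of it (bot.tip_extent is the distance from the TCP to the fingertips, in mm); x points along the fingers, y is the direction in which the jaws open and shut, and the axes are right-handed (so a half turn about x gives the same grasp; the last joint's range is limited). The gripper opens to 92 mm and grips with 3 to 60 N. Pads are 19 mm wide; open, the fingers measure 130 mm over their backs; the gripper's body (75 mm by 190 mm) begins 47 mm behind the grasp point.
Start: joints at [1.152, 0.342, 1.524, -0, 1.275, -0.146], TCP at [141.434, 505.608, 251.741] pointing down, gripper open.
Joint ranges: [-2.53, 2.53], [-0.77, 2.02], [0.04, 2.7], [-1, 4.14], [0.28, 2.66], [-3.11, 3.11]. Speed limits (rad/s): [2.57, 2.57, 3.14, 3.14, 3.14, 3.14].

INTERFACE

Orientations are given as [roll, pitch, yaw] about the fixed x, y, z axes, in that order (R = Rz(yaw) Ry(pitch) Rx(roll)).
In Python, from plant import bot, capture, workorder gives the robot as it stands. The module is installed in compiled form; this text tells all that it offers.
- The arm moves only by the shell command python3 -m crank 'ROWS'. ROWS is JSON, a list of rows, each an object with "linear": the shift along the tool's x, y, z in cm, a list of three; "delta_rot": the turn, a rotation vector about the tool's x, y, z in degrees, a list of three; "fingers": the opening, from 0 (shut) to 1 (fully open). In form: [{"linear": [x, y, z], "delta_rot": [wx, wy, wz], "fingers": fingers}, ...]. A call has exactly 5 rows; each row shifts and turns the commanded pose from where the row before left it, along the tool's axes as they then stand; what a row does not reach is not made up. A row lasts 1/10 s, in which the tool goes at most 50 mm and 8.59 degrees, less where a joint would pass 70% of its speed; a pose out of reach is approached as far as the arm can. A call with a gripper value outside its range is refused whole. The fingers move at their own pace and stop on an object; the grip force is fixed at half the most. Time passes only in rows, so rows that do not move let the fingers close, or fill a call up. It gives the time, the measured TCP pose, the force and the opening at its end, in the units of the state.
- bot.get_obs(): the state, without advancing time (a new reading comes with each control period).
- capture(name): name is "side" or "top"; returns a dict with "image" (420x560x3 uint8, blue, green, red), "mtx" (3x3 intrinsics, pixels), "pose" (4x4, takes a point from camera to world coordinates). Camera axes: x right, y down, z forward; pixel columns grow to the right and rows downward; lengths in mm; the calibration is good to about 2 mm. A picture is of the moment at which its call begins. There is no depth.
- workorder.close_job(): hands the job in, once; it reports no verdict.
The state is a dict: "time": time; "joint_positions": joint angles; "dq": joint speeds; "tau": joint torques, N m; "tool_pos": TCP position; "tcp_rot": TCP orientation; "contact_force": force on the tool from outside, world axes, zero at the start; "moment": the same for the moment, N m; "grip_width": finger opening in mm.
Only numpy, scipy, OpenCV 4.12 (cv2) and the standard library are available. Lean on these libraries where they do the work, as an engineer would, in place of code of your own. Each camera call takes 0.05 s, during which the arm holds its last target. There are 200 camera calls.

## Working session

There is one attempt and no reset: what is moved stays moved. The work goes in short steps, Python scripts to look and compute and a shell command to move; the robot and the scene stay as the last step left them, time stands still between calls to the robot, and variables do not carry over. Pictures are saved under pics/ and viewed, on a budget of 10 in all, crops included, one or two more only if the job needs it, and the job is handed in when it is done.

```bash
mkdir -p pics; cat > h.py <<'E'
import numpy as np, cv2
from plant import bot, capture, workorder
def ray(c,u,v,z):
    K=np.array(c["mtx"]);T=np.array(c["pose"])
    d=T[:3,:3]@np.linalg.solve(K,[u,v,1.]);o=T[:3,3]
    return o+d*(z-o[2])/d[2]
def proj(c,p):
    T=np.linalg.inv(np.array(c["pose"]));q=np.array(c["mtx"])@(T[:3,:3]@np.array(p,float)+T[:3,3]);return q[:2]/q[2]
E
python3 - <<'E'
from h import *
import pickle
d={}
for n in("side","top"):
    d[n]=c=capture(n);cv2.imwrite(f"pics/{n}0.png",cv2.resize(c["image"],(784,588),interpolation=cv2.INTER_CUBIC));print(n,np.round(c["pose"],3).tolist(),np.round(c["mtx"],1).tolist())
pickle.dump(d,open("c0.pkl","wb"));o=bot.get_obs();print(o,bot.tip_extent)
E
```

```text
side [[0.927, -0.175, 0.33, 235.341], [-0.374, -0.472, 0.798, -864.27], [0.016, -0.864, -0.503, 628.071], [0.0, 0.0, 0.0, 1.0]] [[435.0, 0.0, 280.5], [0.0, 435.0, 204.5], [0.0, 0.0, 1.0]]
top [[0.006, -0.988, 0.151, 384.984], [-1.0, -0.006, 0.0, 4.785], [0.0, -0.151, -0.988, 1380.983], [0.0, 0.0, 0.0, 1.0]] [[511.2, 0.0, 278.4], [0.0, 511.2, 210.2], [0.0, 0.0, 1.0]]
{'time': 0.1, 'joint_positions': array([ 1.15200025e+00,  3.42646274e-01,  1.52490614e+00, -1.61862289e-05,
        1.27541240e+00, -1.45999378e-01]), 'dq': array([-1.58540436e-03, -1.23459446e-03, -3.72187048e-03, -1.54428552e-03,
        3.07560490e-05, -5.86718248e-04]), 'tau': array([ 6.09530689e-04, -4.32011354e+01, -2.44689882e+01,  7.18527683e-02,
        5.27181511e-02, -7.04833201e-05]), 'tool_pos': array([141.29682463, 505.28909379, 251.1233168 ]), 'tcp_rot': array([-1.70551563,  1.56942408, -1.9783076 ]), 'contact_force': array([ 0.72399892, -0.21480109, -0.04505539]), 'moment': array([-0.00281527, -0.06712958,  0.04583995]), 'grip_width': 91.70150839358041} 25.0
```

View pics/top0.png

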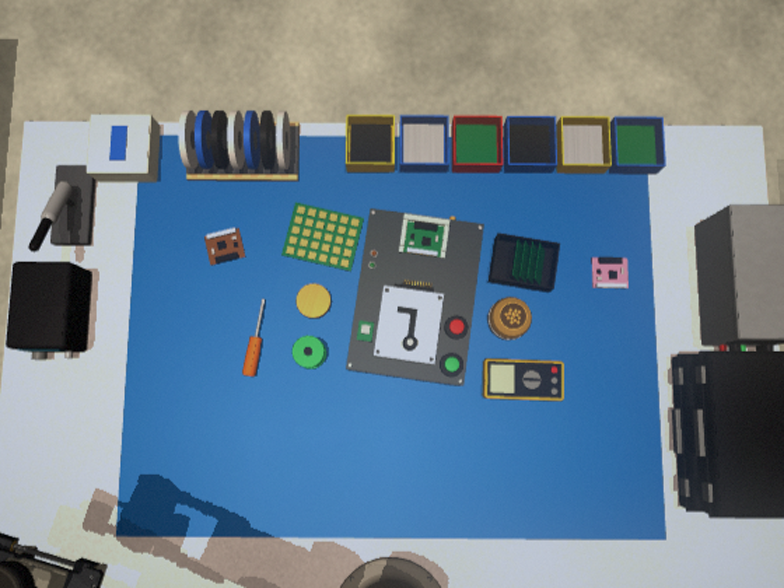

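View pics/side0.png

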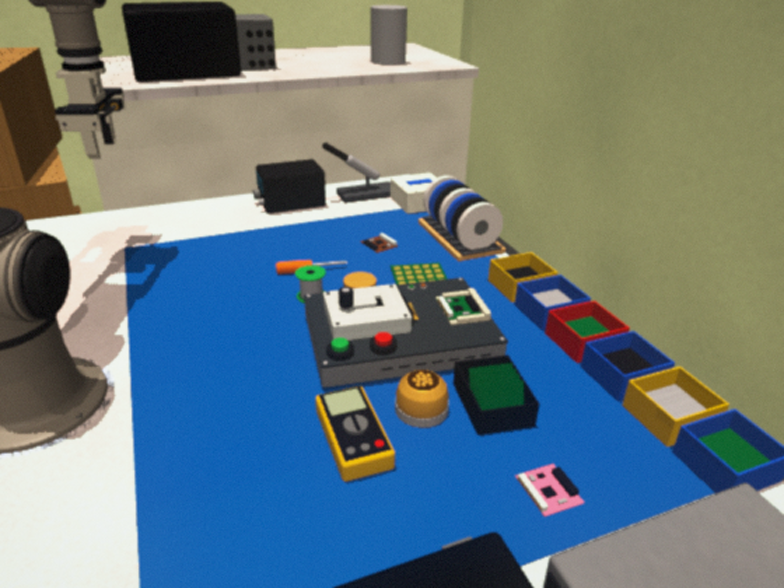

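The top picture shows the tester at about (415,297), the knob at (410,343), the green button at (452,364), the red one at (457,327) and the slot running up, then left. The side view agrees, and nothing stands over the tester. I'll enlarge the tester for precise readings.

```bash
python3 - <<'E'
from h import *
import pickle
c=pickle.load(open("c0.pkl","rb"))["top"]
cv2.imwrite("pics/topcrop.png",cv2.resize(c["image"][145:280,242:352],None,fx=4.4,fy=4.4,interpolation=cv2.INTER_CUBIC))
E
```

```text
(no output)
```

View pics/topcrop.png

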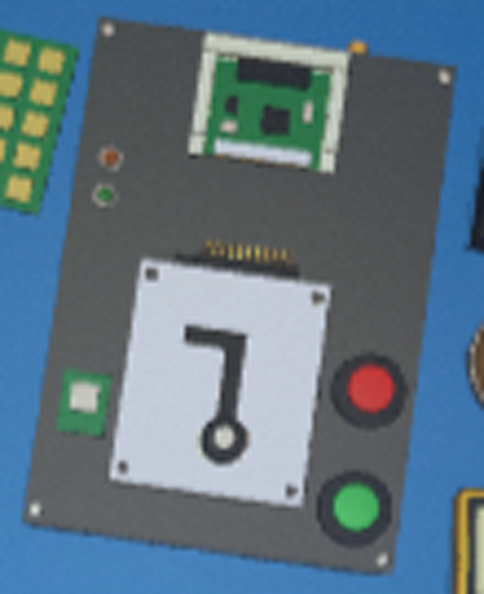

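```bash
python3 - <<'E'
from h import *
import pickle
from scipy.optimize import least_squares
c=pickle.load(open("c0.pkl","rb"))["top"]
P=lambda u,v,z: ray(c,242+(u+.5)/4.4-.5,145+(v+.5)/4.4-.5,z)[:2]
L=[((155,110),(98,18),50),((155,-110),(455,67),50),((-155,110),(25,522),50),((-155,-110),(390,573),50),
((5,62),(143,260),80),((5,-50),(330,287),80),((-125,-50),(302,507),80),((-125,62),(110,478),80)]
A=np.array([l[0] for l in L],float);B=np.array([P(*l[1],l[2]) for l in L])
R=lambda t:np.array([[np.cos(t),-np.sin(t)],[np.sin(t),np.cos(t)]])
f=lambda p:((A@R(p[2]).T+p[:2])-B).ravel()
s=least_squares(f,[400,0,0]).x;print("tester",s);print(np.round(f(s).reshape(-1,2),1).tolist())
for n,u,v,z in[("knob",223,438,116),("green",355,508,72),("red",371,388,72),("corner",240,339,80),("sideleg end edge",185,333,80),("longleg mid",232,390,80),("module",83,403,57)]:
    w=P(u,v,z);print(n,w.round(1),"local",(R(s[2]).T@(w-s[:2])).round(1))
E
```

```text
tester [ 5.88154553e+02 -4.30053914e+01 -1.33448453e-01]
[[0.7, -0.1], [0.7, -0.8], [-0.2, 1.4], [-1.0, -1.8], [0.1, 1.1], [0.5, -0.3], [0.1, 0.2], [-1.0, 0.3]]
knob [494.  -29.5] local [-95.1   0.8]
green [ 457.6 -107.4] local [-120.9  -81.2]
red [ 527.6 -117.2] local [-50.2 -81.6]
corner [554.9 -40.3] local [-33.3  -1.7]
sideleg end edge [558.3  -8.2] local [-34.3  30.5]
longleg mid [525.  -35.7] local [-63.5  -1.1]
module [519.2  51.6] local [-80.9  84.6]
```

```bash
cat >> h.py <<'E'
from scipy.spatial.transform import Rotation as Ro
YAW=-0.1334; O=np.array([588.15,-43.0])
def loc(p): c,s=np.cos(YAW),np.sin(YAW); return np.array([[c,s],[-s,c]])@(np.array(p)[:2]-O)
def wor(l): c,s=np.cos(YAW),np.sin(YAW); return np.array([[c,-s],[s,c]])@np.array(l,float)+O
def st():
    o=bot.get_obs();R=Ro.from_euler("xyz",o["tcp_rot"]).as_matrix();return o,R
def rep():
    o,R=st();c,s=np.cos(YAW),np.sin(YAW);f=o["contact_force"]
    print("t",round(o["time"],2),"pos",o["tool_pos"].round(1),"loc",loc(o["tool_pos"]).round(1),"Floc",(np.array([[c,s],[-s,c]])@f[:2]).round(1),f[2].round(1),"w",round(o["grip_width"],1),"j",o["joint_positions"].round(2))
    a=lambda v:np.degrees(np.arctan2(v[1],v[0]))-np.degrees(YAW);print("axes: x",R[:,0].round(3),"y ang in tester",a(R[:,1]).round(2),"z ang",a(R[:,2]).round(2));return o,R
def need(l,z):
    o,R=st();t=np.array([*wor(l),z]);print("to",l,z,"tool cm",(R.T@(t-o["tool_pos"])/10).round(2))
E
python3 - <<'E'
from h import *
rep();need((-127,-31),250)
E
```

```text
t 0.1 pos [141.3 505.3 251.1] loc [-515.8  484. ] Floc [ 0.7 -0.1] -0.0 w 91.7 j [ 1.15  0.34  1.52 -0.    1.28 -0.15]
axes: x [-0.001 -0.001 -1.   ] y ang in tester 82.01 z ang -7.99
to (-127, -31) 250 tool cm [  0.17 -45.6   45.66]
```

```bash
python3 -m crank '[{"linear":[0,-3,3],"delta_rot":[0,0,0],"fingers":0},{"linear":[0,-3,3],"delta_rot":[0,0,0],"fingers":0},{"linear":[0,-3,3],"delta_rot":[0,0,0],"fingers":0},{"linear":[0,-3,3],"delta_rot":[0,0,0],"fingers":0},{"linear":[0,-3,3],"delta_rot":[0,0,0],"fingers":0}]'
python3 -m crank '[{"linear":[0,-3,3],"delta_rot":[0,0,0],"fingers":0},{"linear":[0,-3,3],"delta_rot":[0,0,0],"fingers":0},{"linear":[0,-3,3],"delta_rot":[0,0,0],"fingers":0},{"linear":[0,-3,3],"delta_rot":[0,0,0],"fingers":0},{"linear":[0,-3,3],"delta_rot":[0,0,0],"fingers":0}]'
python3 -m crank '[{"linear":[0,-3,3],"delta_rot":[0,0,0],"fingers":0},{"linear":[0,-3,3],"delta_rot":[0,0,0],"fingers":0},{"linear":[0,-3,3],"delta_rot":[0,0,0],"fingers":0},{"linear":[0,-3,3],"delta_rot":[0,0,0],"fingers":0},{"linear":[0,-3,3],"delta_rot":[0,0,0],"fingers":0}]'
python3 -m crank '[{"linear":[0,0,0],"delta_rot":[-8,0,0],"fingers":0},{"linear":[0,0,0],"delta_rot":[-8,0,0],"fingers":0},{"linear":[0,0,0],"delta_rot":[-8,0,0],"fingers":0},{"linear":[0,0,0],"delta_rot":[-8,0,0],"fingers":0},{"linear":[0,0,0],"delta_rot":[-8,0,0],"fingers":0}]'
python3 -m crank '[{"linear":[0,0,0],"delta_rot":[-8,0,0],"fingers":0},{"linear":[0,0,0],"delta_rot":[-5,0,0],"fingers":0},{"linear":[0,0,0],"delta_rot":[0,0,0],"fingers":0},{"linear":[0,0,0],"delta_rot":[0,0,0],"fingers":0},{"linear":[0,0,0],"delta_rot":[0,0,0],"fingers":0}]'
python3 -c "
from h import *
rep();need((-127,-31),117)"
```

```text
time: 0.6
tool_pos: [245.7, 319.2, 251.5]
tcp_rot: [-1.924, 1.57, -2.196]
contact_force: [1.1, 0.5, 0.1]
grip_width: 56.4
time: 1.1
tool_pos: [349.8, 134.2, 251.7]
tcp_rot: [1.691, 1.571, 1.418]
contact_force: [1.0, -0.5, -0.2]
grip_width: 16.0
time: 1.6
tool_pos: [453.9, -50.7, 251.5]
tcp_rot: [2.655, 1.57, 2.382]
contact_force: [0.2, 0.3, 0.5]
grip_width: 0.3
time: 2.1
tool_pos: [453.3, -49.0, 251.3]
tcp_rot: [2.323, 1.57, 2.754]
contact_force: [-0.5, -0.6, -0.8]
grip_width: 0.2
time: 2.6
tool_pos: [453.5, -49.0, 251.6]
tcp_rot: [1.912, 1.571, 2.562]
contact_force: [0.9, -0.3, -0.0]
grip_width: 0.2
t 2.6 pos [453.5 -49.  251.6] loc [-132.7  -23.8] Floc [ 0.9 -0.2] -0.0 w 0.2 j [-0.28  0.22  1.7   0.    1.22 -2.5 ]
axes: x [-0.  0. -1.] y ang in tester 134.91 z ang 44.91
to (-127, -31) 117 tool cm [13.46 -0.91 -0.1 ]
```

```bash
python3 -m crank '[{"linear":[4,-0.5,0],"delta_rot":[0,0,0],"fingers":0},{"linear":[4,-0.4,0],"delta_rot":[0,0,0],"fingers":0},{"linear":[3,0,0],"delta_rot":[0,0,0],"fingers":0},{"linear":[2.5,0,0],"delta_rot":[0,0,0],"fingers":0},{"linear":[0,0,0],"delta_rot":[0,0,0],"fingers":0}]'
python3 - <<'E'
from h import *
rep()
c=capture("side");u,v=proj(c,[494,-29.5,110]);u,v=int(u),int(v);print(u,v)
a=cv2.resize(c["image"][v-60:v+60,u-60:u+100],None,fx=4.5,fy=4.5,interpolation=cv2.INTER_CUBIC);cv2.imwrite("pics/s1.png",a)
E
```

```text
time: 3.1
tool_pos: [457.0, -55.6, 114.0]
tcp_rot: [2.186, 1.564, 2.836]
contact_force: [-0.3, -0.3, 0.5]
grip_width: 0.1
t 3.1 pos [457.  -55.6 114. ] loc [-128.3  -29.9] Floc [-0.3 -0.4] 0.5 w 0.1 j [-0.29  0.4   1.88  0.    0.87 -2.51]
axes: x [-0.006  0.002 -1.   ] y ang in tester 134.94 z ang 44.94
245 207
```

View pics/s1.png

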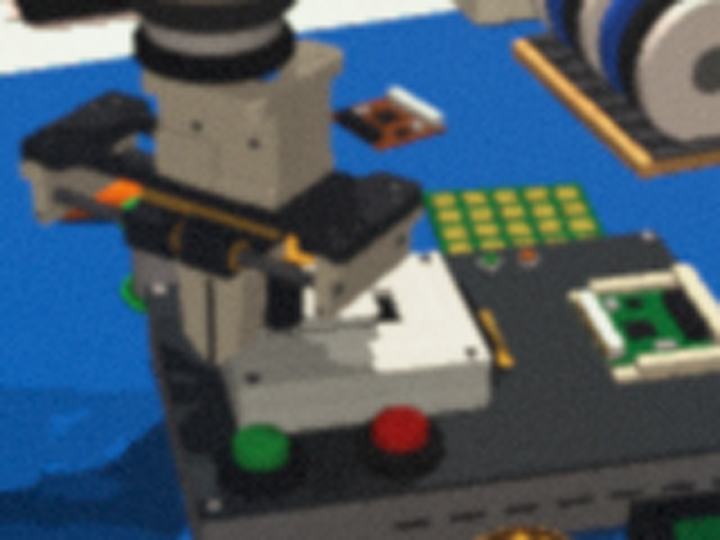

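```bash
python3 -m crank '[{"linear":[0,0,0.8],"delta_rot":[0,0,0],"fingers":0},{"linear":[0,0,0.8],"delta_rot":[0,0,0],"fingers":0},{"linear":[0,0,0.1],"delta_rot":[0,0,0],"fingers":0},{"linear":[0,0,0.1],"delta_rot":[0,0,0],"fingers":0},{"linear":[0,0,0],"delta_rot":[0,0,0],"fingers":0}]'
python3 -c "from h import *;rep()"
python3 -m crank '[{"linear":[0,0,0.1],"delta_rot":[0,0,0],"fingers":0},{"linear":[0,0,0.1],"delta_rot":[0,0,0],"fingers":0},{"linear":[0,0,0],"delta_rot":[0,0,0],"fingers":0},{"linear":[0,0,0],"delta_rot":[0,0,0],"fingers":0},{"linear":[0,0,0],"delta_rot":[0,0,0],"fingers":0}]'
python3 -c "from h import *;rep()"
python3 -m crank '[{"linear":[0,0,0.1],"delta_rot":[0,0,0],"fingers":0},{"linear":[0,0,0.1],"delta_rot":[0,0,0],"fingers":0},{"linear":[0,0,0],"delta_rot":[0,0,0],"fingers":0},{"linear":[0,0,0],"delta_rot":[0,0,0],"fingers":0},{"linear":[0,0,0],"delta_rot":[0,0,0],"fingers":0}]'
python3 -c "from h import *;rep()"
```

```text
time: 3.65
tool_pos: [473.5, -45.0, 117.1]
tcp_rot: [-0.77, 1.57, -0.118]
contact_force: [-0.3, -0.0, 0.3]
grip_width: 0.6
t 3.65 pos [473.5 -45.  117.1] loc [-113.3  -17.3] Floc [-0.3 -0.1] 0.3 w 0.6 j [-0.26  0.42  1.84  0.    0.89 -2.48]
axes: x [ 0.001 -0.    -1.   ] y ang in tester 135.03 z ang 45.03
time: 4.15
tool_pos: [474.7, -44.0, 116.7]
tcp_rot: [2.188, 1.57, 2.84]
contact_force: [-2.1, -0.8, 1.3]
grip_width: 0.5
t 4.15 pos [474.7 -44.  116.7] loc [-112.3  -16.1] Floc [-2.  -1.1] 1.3 w 0.5 j [-0.25  0.42  1.84  0.    0.89 -2.48]
axes: x [-0.  0. -1.] y ang in tester 135.01 z ang 45.01
time: 4.65
tool_pos: [476.3, -42.9, 116.6]
tcp_rot: [2.601, 1.57, -3.03]
contact_force: [-3.7, -1.9, 1.3]
grip_width: 0.4
t 4.65 pos [476.3 -42.9 116.6] loc [-110.9  -14.8] Floc [-3.4 -2.4] 1.3 w 0.4 j [-0.25  0.42  1.83 -0.    0.89 -2.47]
axes: x [-0.001 -0.    -1.   ] y ang in tester 135.01 z ang 45.01
```

```bash
python3 -m crank '[{"linear":[0,-0.35,0.35],"delta_rot":[0,0,0],"fingers":0},{"linear":[0,-0.35,0.35],"delta_rot":[0,0,0],"fingers":0},{"linear":[0,-0.35,0.35],"delta_rot":[0,0,0],"fingers":0},{"linear":[0,-0.35,0.35],"delta_rot":[0,0,0],"fingers":0},{"linear":[0,-0.35,0.35],"delta_rot":[0,0,0],"fingers":0}]'
python3 -c "from h import *;rep()"
python3 -m crank '[{"linear":[0,-0.35,0.35],"delta_rot":[0,0,0],"fingers":0},{"linear":[0,-0.35,0.35],"delta_rot":[0,0,0],"fingers":0},{"linear":[0,-0.35,0.35],"delta_rot":[0,0,0],"fingers":0},{"linear":[0,-0.2,0.2],"delta_rot":[0,0,0],"fingers":0},{"linear":[0,0,0],"delta_rot":[0,0,0],"fingers":0}]'
python3 - <<'E'
from h import *
rep();need((-50,-15),117)
c=capture("top")
cv2.imwrite("pics/t2.png",cv2.resize(c["image"][145:280,242:352],None,fx=4.4,fy=4.4,interpolation=cv2.INTER_CUBIC))
E
```

```text
time: 5.15
tool_pos: [500.7, -46.2, 116.6]
tcp_rot: [2.535, 1.57, -3.096]
contact_force: [-4.7, -4.2, 3.3]
grip_width: 0.3
t 5.15 pos [500.7 -46.2 116.6] loc [-86.2 -14.8] Floc [-4.1 -4.8] 3.3 w 0.3 j [-0.24  0.46  1.76 -0.    0.92 -2.47]
axes: x [-0.001 -0.    -1.   ] y ang in tester 135.02 z ang 45.02
time: 5.65
tool_pos: [519.0, -48.7, 116.7]
tcp_rot: [-1.058, 1.57, -0.406]
contact_force: [-2.0, -3.7, 0.6]
grip_width: 0.5
t 5.65 pos [519.  -48.7 116.7] loc [-67.8 -14.9] Floc [-1.5 -4. ] 0.6 w 0.5 j [-0.24  0.48  1.72 -0.    0.94 -2.46]
axes: x [ 0.001 -0.    -1.   ] y ang in tester 135.01 z ang 45.01
to (-50, -15) 117 tool cm [-0.03 -1.27  1.25]
```

View pics/t2.png

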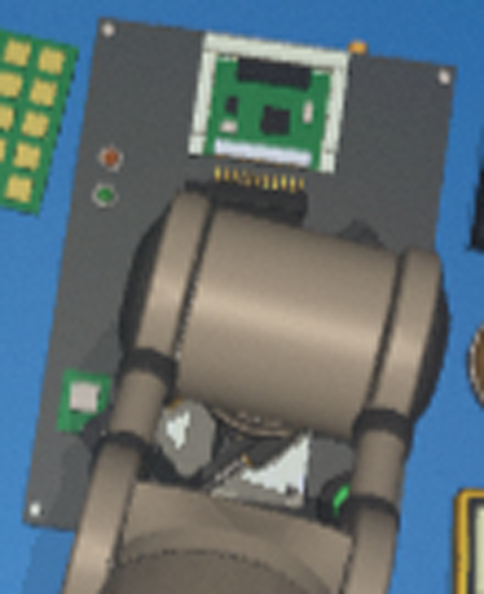

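```bash
python3 -m crank '[{"linear":[0,-0.2,0.2],"delta_rot":[0,0,0],"fingers":0},{"linear":[0,-0.2,0.2],"delta_rot":[0,0,0],"fingers":0},{"linear":[0,-0.2,0.2],"delta_rot":[0,0,0],"fingers":0},{"linear":[0,-0.2,0.2],"delta_rot":[0,0,0],"fingers":0},{"linear":[0,-0.1,0.1],"delta_rot":[0,0,0],"fingers":0}]'
python3 -c "from h import *;rep()"
python3 -m crank '[{"linear":[0,-0.07,0.07],"delta_rot":[0,0,0],"fingers":0},{"linear":[0,-0.07,0.07],"delta_rot":[0,0,0],"fingers":0},{"linear":[0,0,0],"delta_rot":[0,0,0],"fingers":0},{"linear":[0,0,0],"delta_rot":[0,0,0],"fingers":0},{"linear":[0,0,0],"delta_rot":[0,0,0],"fingers":0}]'
python3 -c "from h import *;rep()"
```

```text
time: 6.2
tool_pos: [531.3, -49.8, 116.6]
tcp_rot: [1.188, 1.57, 1.84]
contact_force: [-2.6, -0.3, 0.8]
grip_width: 0.4
t 6.2 pos [531.3 -49.8 116.6] loc [-55.5 -14.3] Floc [-2.5 -0.7] 0.8 w 0.4 j [-0.24  0.5   1.68  0.    0.96 -2.46]
axes: x [-0.     0.001 -1.   ] y ang in tester 135.01 z ang 45.01
time: 6.7
tool_pos: [533.0, -50.3, 116.6]
tcp_rot: [1.78, 1.571, 2.432]
contact_force: [-2.6, -0.2, -1.5]
grip_width: 0.4
t 6.7 pos [533.  -50.3 116.6] loc [-53.7 -14.6] Floc [-2.6 -0.5] -1.5 w 0.4 j [-0.24  0.51  1.67  0.    0.96 -2.46]
axes: x [-0.  0. -1.] y ang in tester 135.01 z ang 45.01
```

```bash
for i in 1; do
python3 -m crank '[{"linear":[0,-0.1,0.1],"delta_rot":[0,0,0],"fingers":0},{"linear":[0,-0.1,0.1],"delta_rot":[0,0,0],"fingers":0},{"linear":[0,0,0],"delta_rot":[0,0,0],"fingers":0},{"linear":[0,0,0],"delta_rot":[0,0,0],"fingers":0},{"linear":[0,0,0],"delta_rot":[0,0,0],"fingers":0}]'
done
python3 - <<'E'
from h import *
rep()
c=capture("top")
a=cv2.resize(c["image"][145:205,270:340],None,fx=8,fy=8,interpolation=cv2.INTER_CUBIC)
c=capture("side");u,v=map(int,proj(c,[555,-30,100]))
b=cv2.resize(c["image"][v-45:v+45,u-60:u+60],None,fx=6,fy=6,interpolation=cv2.INTER_CUBIC)
cv2.imwrite("pics/t3.png",a);cv2.imwrite("pics/s3.png",b)
E
```

```text
time: 7.2
tool_pos: [535.6, -50.6, 116.6]
tcp_rot: [2.124, 1.57, 2.777]
contact_force: [-5.2, 0.9, -0.5]
grip_width: 0.3
t 7.2 pos [535.6 -50.6 116.6] loc [-51.  -14.6] Floc [-5.2  0.2] -0.5 w 0.3 j [-0.24  0.51  1.67  0.    0.96 -2.46]
axes: x [-0.001  0.    -1.   ] y ang in tester 135.02 z ang 45.02
```

View pics/s3.png

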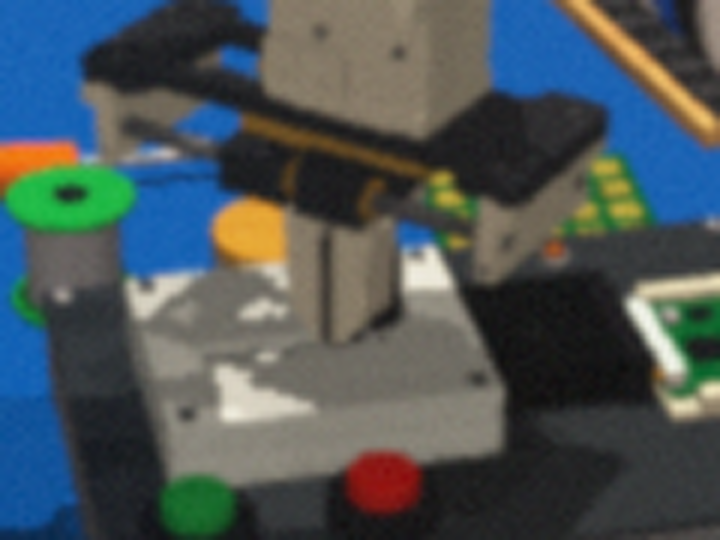

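```bash
python3 -m crank '[{"linear":[0,-0.07,0.07],"delta_rot":[0,0,0],"fingers":0},{"linear":[0,0,0],"delta_rot":[0,0,0],"fingers":0},{"linear":[0,0,0],"delta_rot":[0,0,0],"fingers":0},{"linear":[0,0,0],"delta_rot":[0,0,0],"fingers":0},{"linear":[0,0,0],"delta_rot":[0,0,0],"fingers":0}]'
python3 -c "from h import *;rep()"
python3 -m crank '[{"linear":[0,-0.07,0.07],"delta_rot":[0,0,0],"fingers":0},{"linear":[0,0,0],"delta_rot":[0,0,0],"fingers":0},{"linear":[0,0,0],"delta_rot":[0,0,0],"fingers":0},{"linear":[0,0,0],"delta_rot":[0,0,0],"fingers":0},{"linear":[0,0,0],"delta_rot":[0,0,0],"fingers":0}]'
python3 -c "from h import *;rep()"
```

```text
time: 7.8
tool_pos: [536.5, -50.8, 116.6]
tcp_rot: [2.188, 1.57, 2.84]
contact_force: [-5.5, -0.3, -0.2]
grip_width: 0.4
t 7.8 pos [536.5 -50.8 116.6] loc [-50.2 -14.6] Floc [-5.4 -1.1] -0.2 w 0.4 j [-0.24  0.51  1.66  0.    0.97 -2.46]
axes: x [-0.001  0.    -1.   ] y ang in tester 135.02 z ang 45.02
time: 8.3
tool_pos: [537.2, -50.9, 116.5]
tcp_rot: [2.26, 1.569, 2.912]
contact_force: [-7.3, 0.2, 1.5]
grip_width: 0.4
t 8.3 pos [537.2 -50.9 116.5] loc [-49.5 -14.6] Floc [-7.3 -0.8] 1.5 w 0.4 j [-0.24  0.51  1.66 -0.    0.97 -2.46]
axes: x [-0.002  0.    -1.   ] y ang in tester 135.02 z ang 45.02
```

View pics/t3.png

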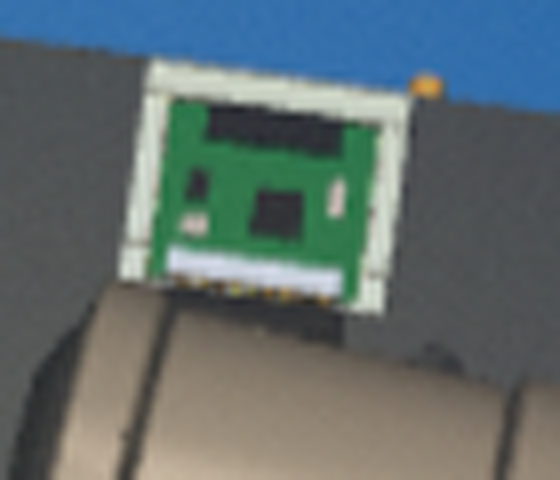

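```bash
for i in 1 2; do
python3 -m crank '[{"linear":[0,-0.07,0.07],"delta_rot":[0,0,0],"fingers":0},{"linear":[0,0,0],"delta_rot":[0,0,0],"fingers":0},{"linear":[0,0,0],"delta_rot":[0,0,0],"fingers":0},{"linear":[0,0,0],"delta_rot":[0,0,0],"fingers":0},{"linear":[0,0,0],"delta_rot":[0,0,0],"fingers":0}]' >/dev/null
python3 -c "from h import *;rep()"; done
```

```text
t 8.8 pos [537.5 -51.  116.5] loc [-49.1 -14.6] Floc [-8.1  0. ] 1.8 w 0.3 j [-0.24  0.52  1.66 -0.    0.97 -2.46]
axes: x [-0.003  0.    -1.   ] y ang in tester 135.03 z ang 45.03
t 9.3 pos [537.7 -51.  116.4] loc [-48.9 -14.7] Floc [-11.8  -1.7] 4.2 w 0.3 j [-0.24  0.52  1.66 -0.    0.97 -2.46]
axes: x [-0.005  0.001 -1.   ] y ang in tester 135.03 z ang 45.03
```

```bash
python3 -m crank '[{"linear":[0,0.07,0.07],"delta_rot":[0,0,0],"fingers":0},{"linear":[0,0.07,0.07],"delta_rot":[0,0,0],"fingers":0},{"linear":[0,0.07,0.07],"delta_rot":[0,0,0],"fingers":0},{"linear":[0,0.07,0.07],"delta_rot":[0,0,0],"fingers":0},{"linear":[0,0,0],"delta_rot":[0,0,0],"fingers":0}]'
python3 -c "from h import *;rep()"
```

```text
time: 9.8
tool_pos: [538.2, -47.5, 116.4]
tcp_rot: [2.503, 1.566, -3.128]
contact_force: [-12.3, -2.6, 3.7]
grip_width: 0.5
t 9.8 pos [538.2 -47.5 116.4] loc [-48.9 -11.1] Floc [-11.8  -4.2] 3.7 w 0.5 j [-0.23  0.52  1.66 -0.    0.97 -2.45]
axes: x [-0.005 -0.    -1.   ] y ang in tester 135.03 z ang 45.03
```

```bash
for i in 1 2; do
python3 -m crank '[{"linear":[0,0.1,0.1],"delta_rot":[0,0,0],"fingers":0},{"linear":[0,0.1,0.1],"delta_rot":[0,0,0],"fingers":0},{"linear":[0,0.1,0.1],"delta_rot":[0,0,0],"fingers":0},{"linear":[0,0.1,0.1],"delta_rot":[0,0,0],"fingers":0},{"linear":[0,0,0],"delta_rot":[0,0,0],"fingers":0}]' > /dev/null
python3 -c "from h import *;rep()"; done
```

```text
t 10.3 pos [539.  -41.8 116.4] loc [-48.9  -5.4] Floc [-12.   -3.8] 3.7 w 0.5 j [-0.22  0.52  1.66 -0.    0.97 -2.44]
axes: x [-0.005  0.    -1.   ] y ang in tester 135.03 z ang 45.03
t 10.8 pos [539.8 -36.2 116.4] loc [-48.9   0.3] Floc [-10.2  -3. ] 3.4 w 0.5 j [-0.21  0.52  1.66 -0.    0.97 -2.43]
axes: x [-0.005  0.    -1.   ] y ang in tester 135.03 z ang 45.03
```

```bash
python3 -m crank '[{"linear":[0,0.1,0.1],"delta_rot":[0,0,0],"fingers":0},{"linear":[0,0.1,0.1],"delta_rot":[0,0,0],"fingers":0},{"linear":[0,0.1,0.1],"delta_rot":[0,0,0],"fingers":0},{"linear":[0,0.1,0.1],"delta_rot":[0,0,0],"fingers":0},{"linear":[0,0,0],"delta_rot":[0,0,0],"fingers":0}]' > /dev/null
python3 -c "from h import *;rep()"
for i in 1 2 ; do
python3 -m crank '[{"linear":[0,0.1,0.1],"delta_rot":[0,0,0],"fingers":0},{"linear":[0,0,0],"delta_rot":[0,0,0],"fingers":0},{"linear":[0,0,0],"delta_rot":[0,0,0],"fingers":0},{"linear":[0,0,0],"delta_rot":[0,0,0],"fingers":0},{"linear":[0,0,0],"delta_rot":[0,0,0],"fingers":0}]' > /dev/null
python3 -c "from h import *;rep()"; done
```

```text
t 11.3 pos [540.5 -30.6 116.4] loc [-48.9   6. ] Floc [-11.   -2.9] 3.7 w 0.5 j [-0.2   0.52  1.65 -0.    0.97 -2.42]
axes: x [-0.005  0.    -1.   ] y ang in tester 135.03 z ang 45.04
t 11.8 pos [540.7 -29.2 116.4] loc [-48.8   7.4] Floc [-11.1  -2.9] 3.9 w 0.3 j [-0.2   0.52  1.65 -0.    0.97 -2.42]
axes: x [-0.005  0.    -1.   ] y ang in tester 135.03 z ang 45.03
t 12.3 pos [540.9 -27.8 116.4] loc [-48.9   8.8] Floc [-12.3  -3.4] 4.0 w 0.3 j [-0.19  0.52  1.65 -0.    0.97 -2.42]
axes: x [-0.005  0.    -1.   ] y ang in tester 135.03 z ang 45.03
```

```bash
for i in 1 2 3; do
python3 -m crank '[{"linear":[0,0.07,0.07],"delta_rot":[0,0,0],"fingers":0},{"linear":[0,0,0],"delta_rot":[0,0,0],"fingers":0},{"linear":[0,0,0],"delta_rot":[0,0,0],"fingers":0},{"linear":[0,0,0],"delta_rot":[0,0,0],"fingers":0},{"linear":[0,0,0],"delta_rot":[0,0,0],"fingers":0}]' > /dev/null
python3 -c "from h import *;rep()" | head -1; done
```

```text
t 12.8 pos [541.  -27.6 116.4] loc [-48.8   9. ] Floc [-11.4  -7.5] 5.1 w 0.3 j [-0.19  0.52  1.65 -0.    0.97 -2.41]
t 13.3 pos [541.  -27.4 116.5] loc [-48.8   9.2] Floc [-11.5  -9.5] 3.8 w 0.5 j [-0.19  0.52  1.65 -0.    0.97 -2.41]
t 13.8 pos [541.  -27.2 116.5] loc [-48.8   9.4] Floc [-12.8 -13.9] 4.5 w 0.4 j [-0.19  0.52  1.65 -0.01  0.98 -2.41]
```

```bash
python3 -m crank '[{"linear":[0,0,-0.5],"delta_rot":[0,0,0],"fingers":0},{"linear":[0,0,-1],"delta_rot":[0,0,0],"fingers":0},{"linear":[0,0,-1.5],"delta_rot":[0,0,0],"fingers":0},{"linear":[-2,0,0],"delta_rot":[0,0,0],"fingers":0},{"linear":[0,0,0],"delta_rot":[0,0,0],"fingers":0}]'
python3 -m crank '[{"linear":[0,0,0],"delta_rot":[0,0,0],"fingers":0},{"linear":[0,0,-3],"delta_rot":[0,0,0],"fingers":0},{"linear":[0,0,-3],"delta_rot":[0,0,0],"fingers":0},{"linear":[0,0,-2],"delta_rot":[0,0,0],"fingers":0},{"linear":[0,0,0],"delta_rot":[0,0,0],"fingers":0}]'
python3 - <<'E'
from h import *
rep();need((-121,-81.5),115)
c=capture("top")
cv2.imwrite("pics/t4.png",cv2.resize(c["image"][145:280,242:352],None,fx=4.4,fy=4.4,interpolation=cv2.INTER_CUBIC))
c=capture("side");u,v=map(int,proj(c,[545,-30,100]))
cv2.imwrite("pics/s4.png",cv2.resize(c["image"][v-50:v+50,u-65:u+65],None,fx=5.5,fy=5.5,interpolation=cv2.INTER_CUBIC))
E
```

```text
time: 14.3
tool_pos: [521.6, -43.7, 139.1]
tcp_rot: [-0.824, 1.564, -0.173]
contact_force: [0.4, -0.2, -0.4]
grip_width: 0.3
time: 14.8
tool_pos: [454.5, -92.3, 136.1]
tcp_rot: [2.187, 1.57, 2.838]
contact_force: [0.9, 0.9, -0.3]
grip_width: 0.2
t 14.8 pos [454.5 -92.3 136.1] loc [-125.9  -66.6] Floc [0.8 1. ] -0.3 w 0.2 j [-0.37  0.37  1.85 -0.    0.93 -2.59]
axes: x [-0.001  0.    -1.   ] y ang in tester 134.91 z ang 44.91
to (-121, -81.5) 115 tool cm [ 2.11 -1.4  -0.7 ]
```

View pics/s4.png

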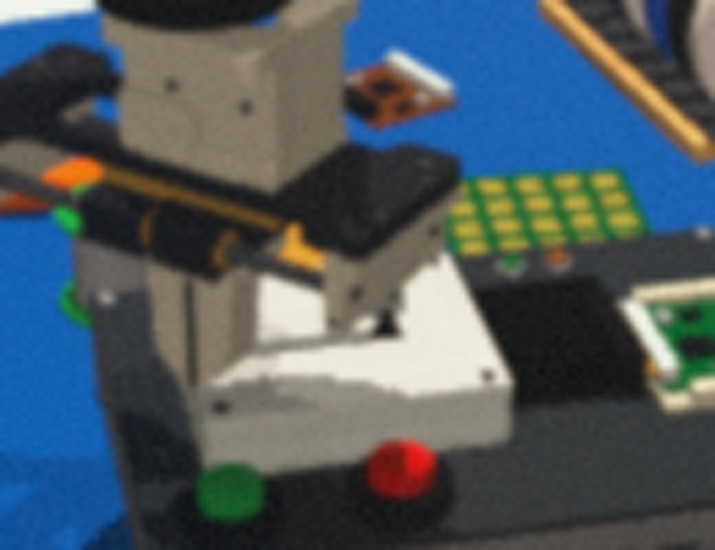

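```bash
python3 -m crank '[{"linear":[0,-1.4,-0.7],"delta_rot":[0,0,0],"fingers":0},{"linear":[1,0,0],"delta_rot":[0,0,0],"fingers":0},{"linear":[0.5,0,0],"delta_rot":[0,0,0],"fingers":0},{"linear":[0,0,0],"delta_rot":[0,0,0],"fingers":0},{"linear":[0,0,0],"delta_rot":[0,0,0],"fingers":0}]'
python3 - <<'E'
from h import *
rep();need((-121,-81.5),100)
c=capture("side");u,v=map(int,proj(c,[525,-40,90]))
b=cv2.resize(c["image"][v-50:v+50,u-65:u+65],None,fx=5.5,fy=5.5,interpolation=cv2.INTER_CUBIC)
print((u-65,v-50),"pred knob top", proj(c,[*wor((-34.5,26)),116])-[u-65,v-50])
cv2.imwrite("pics/s5.png",b)
E
```

```text
time: 15.4
tool_pos: [458.8, -106.6, 121.3]
tcp_rot: [1.943, 1.57, 2.596]
contact_force: [-0.1, 0.5, 0.1]
grip_width: 0.6
t 15.4 pos [ 458.8 -106.6  121.3] loc [-119.7  -80.2] Floc [-0.2  0.4] 0.1 w 0.6 j [-0.39  0.4   1.85  0.    0.89 -2.61]
axes: x [-0.001  0.001 -1.   ] y ang in tester 135.03 z ang 45.03
to (-121, -81.5) 100 tool cm [ 2.13 -0.   -0.18]
(195, 165) pred knob top [73.90815771 32.75649632]
```

View pics/s5.png

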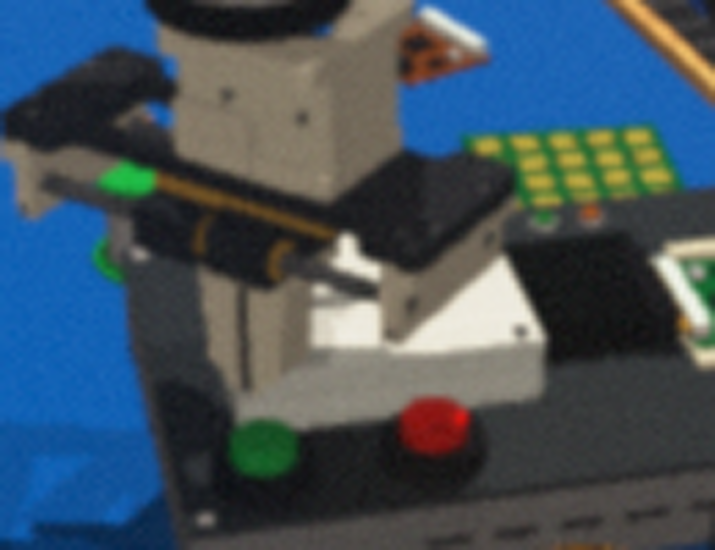

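```bash
python3 -m crank '[{"linear":[-4,0,0],"delta_rot":[0,0,0],"fingers":0},{"linear":[-4,0,0],"delta_rot":[0,0,0],"fingers":0},{"linear":[-4,0,0],"delta_rot":[0,0,0],"fingers":0},{"linear":[0,0,0],"delta_rot":[0,0,0],"fingers":0},{"linear":[0,0,0],"delta_rot":[0,0,0],"fingers":0}]'
python3 - <<'E'
from h import *
rep();need((-121,-81.5),100)
c=capture("side");u,v=map(int,proj(c,[525,-40,90]));o=np.array([u-65,v-50])
b=cv2.resize(c["image"][v-50:v+50,u-65:u+65],None,fx=5.5,fy=5.5,interpolation=cv2.INTER_CUBIC)
for n,l,z in[("knobtop locked",(-34.5,26),116),("knobtop unlocked corner",(-33,0),116),("start btn",(-121,-81.5),72)]:print(n,(proj(c,[*wor(l),z])-o)*5.5)
cv2.imwrite("pics/s6.png",b)
E
```

```text
time: 15.95
tool_pos: [459.1, -106.8, 242.4]
tcp_rot: [-0.989, 1.568, -0.337]
contact_force: [0.0, 0.0, -1.3]
grip_width: 0.5
t 15.95 pos [ 459.1 -106.8  242.4] loc [-119.4  -80.4] Floc [0. 0.] -1.3 w 0.5 j [-0.39  0.25  1.68  0.    1.21 -2.61]
axes: x [ 0.002 -0.001 -1.   ] y ang in tester 135.03 z ang 45.03
to (-121, -81.5) 100 tool cm [14.24  0.07 -0.21]
knobtop locked [406.49486739 180.16072974]
knobtop unlocked corner [423.58222802 208.87809904]
start btn [255.8464778  427.71854982]
```

View pics/s6.png

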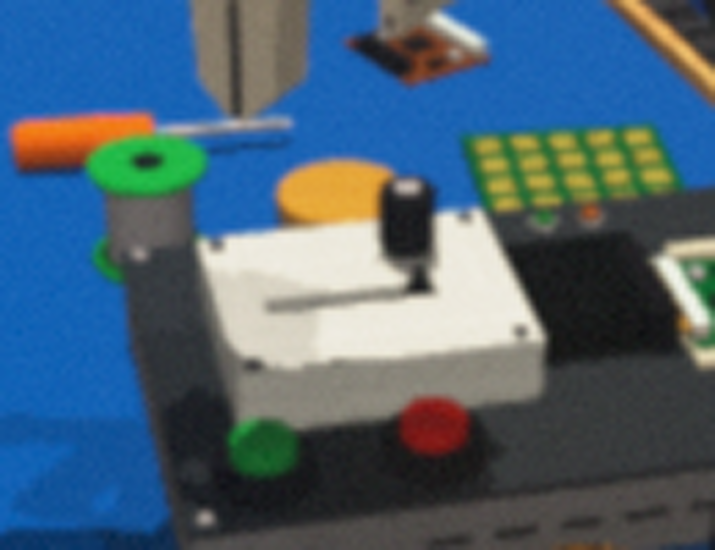

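The knob top shows at (408,185), against (406,180) predicted for the locked position. So it is locked, and I'll press the start button.

```bash
python3 -m crank '[{"linear":[4,0,-0.2],"delta_rot":[0,0,0],"fingers":0},{"linear":[4,0,0],"delta_rot":[0,0,0],"fingers":0},{"linear":[4,0,0],"delta_rot":[0,0,0],"fingers":0},{"linear":[2,0,0],"delta_rot":[0,0,0],"fingers":0},{"linear":[0,0,0],"delta_rot":[0,0,0],"fingers":0}]'
python3 -c "from h import *;rep()"
python3 -m crank '[{"linear":[0.2,0,0],"delta_rot":[0,0,0],"fingers":0},{"linear":[0.2,0,0],"delta_rot":[0,0,0],"fingers":0},{"linear":[0.2,0,0],"delta_rot":[0,0,0],"fingers":0},{"linear":[0,0,0],"delta_rot":[0,0,0],"fingers":0},{"linear":[0,0,0],"delta_rot":[0,0,0],"fingers":0}]'
python3 -c "from h import *;rep()"
```

```text
time: 16.5
tool_pos: [454.7, -107.0, 98.0]
tcp_rot: [2.08, 1.562, 2.732]
contact_force: [0.0, 0.2, 0.5]
grip_width: 0.2
t 16.5 pos [ 454.7 -107.    98. ] loc [-123.8  -81.2] Floc [-0.   0.2] 0.5 w 0.2 j [-0.4   0.44  1.87  0.    0.84 -2.62]
axes: x [-0.008  0.004 -1.   ] y ang in tester 135.01 z ang 45.01
time: 17.0
tool_pos: [457.9, -108.3, 96.4]
tcp_rot: [-0.975, 1.569, -0.323]
contact_force: [-0.4, -0.2, 1.3]
grip_width: 0.5
t 17.0 pos [ 457.9 -108.3   96.4] loc [-120.4  -82.1] Floc [-0.4 -0.2] 1.3 w 0.5 j [-0.4   0.44  1.87  0.    0.83 -2.62]
axes: x [ 0.002 -0.001 -1.   ] y ang in tester 135.01 z ang 45.01
```

```bash
python3 -m crank '[{"linear":[0.2,0,0],"delta_rot":[0,0,0],"fingers":0},{"linear":[0.2,0,0],"delta_rot":[0,0,0],"fingers":0},{"linear":[0,0,0],"delta_rot":[0,0,0],"fingers":0},{"linear":[0,0,0],"delta_rot":[0,0,0],"fingers":0},{"linear":[0,0,0],"delta_rot":[0,0,0],"fingers":0}]'
python3 -c "from h import *;rep()" | head -1
for i in 1 2; do
python3 -m crank '[{"linear":[0.1,0,0],"delta_rot":[0,0,0],"fingers":0},{"linear":[0,0,0],"delta_rot":[0,0,0],"fingers":0},{"linear":[0,0,0],"delta_rot":[0,0,0],"fingers":0},{"linear":[0,0,0],"delta_rot":[0,0,0],"fingers":0},{"linear":[0,0,0],"delta_rot":[0,0,0],"fingers":0}]' >/dev/null
python3 -c "from h import *;rep()" |head -1; done
```

```text
time: 17.5
tool_pos: [457.9, -108.3, 92.0]
tcp_rot: [-0.943, 1.569, -0.291]
contact_force: [2.8, -1.3, 4.0]
grip_width: 0.4
t 17.5 pos [ 457.9 -108.3   92. ] loc [-120.4  -82.1] Floc [ 2.9 -0.9] 4.0 w 0.4 j [-0.4   0.45  1.88  0.    0.81 -2.62]
t 18.0 pos [ 457.8 -108.3   91.2] loc [-120.5  -82.1] Floc [ 1.8 -0.3] 8.0 w 0.8 j [-0.4   0.45  1.88  0.    0.81 -2.62]
t 18.5 pos [ 457.9 -108.3   91. ] loc [-120.4  -82.1] Floc [-0.9  0.3] 17.3 w 0.3 j [-0.4   0.45  1.88  0.    0.81 -2.62]
```

The button is fully down: TCP z has stopped at 91.0 and the force has jumped to 17 N. Next I lift clear and do a final check.

```bash
python3 -m crank '[{"linear":[-0.5,0,0],"delta_rot":[0,0,0],"fingers":0},{"linear":[-2,0,0],"delta_rot":[0,0,0],"fingers":0},{"linear":[-4,0,0],"delta_rot":[0,0,0],"fingers":0},{"linear":[-4,0,0],"delta_rot":[0,0,0],"fingers":0},{"linear":[-4,0,0],"delta_rot":[0,0,0],"fingers":0}]'
python3 -m crank '[{"linear":[-1,0,0],"delta_rot":[0,0,0],"fingers":0},{"linear":[0,0,0],"delta_rot":[0,0,0],"fingers":0},{"linear":[0,0,0],"delta_rot":[0,0,0],"fingers":0},{"linear":[0,0,0],"delta_rot":[0,0,0],"fingers":0},{"linear":[0,0,0],"delta_rot":[0,0,0],"fingers":0}]'
python3 - <<'E'
from h import *
rep()
c=capture("side");u,v=map(int,proj(c,[525,-40,90]))
cv2.imwrite("pics/s7.png",cv2.resize(c["image"][v-50:v+80,u-65:u+105],None,fx=4.5,fy=4.5,interpolation=cv2.INTER_CUBIC))
E
```

```text
time: 19.0
tool_pos: [456.0, -107.6, 235.2]
tcp_rot: [2.111, 1.567, 2.763]
contact_force: [0.7, -0.5, 0.0]
grip_width: 0.6
time: 19.5
tool_pos: [456.7, -107.9, 243.2]
tcp_rot: [2.073, 1.567, 2.725]
contact_force: [0.1, -0.2, 0.3]
grip_width: 0.4
t 19.5 pos [ 456.7 -107.9  243.2] loc [-121.7  -81.8] Floc [ 0.1 -0.2] 0.3 w 0.4 j [-0.4   0.25  1.68  0.    1.21 -2.62]
axes: x [-0.003  0.001 -1.   ] y ang in tester 135.01 z ang 45.01
```

View pics/s7.png

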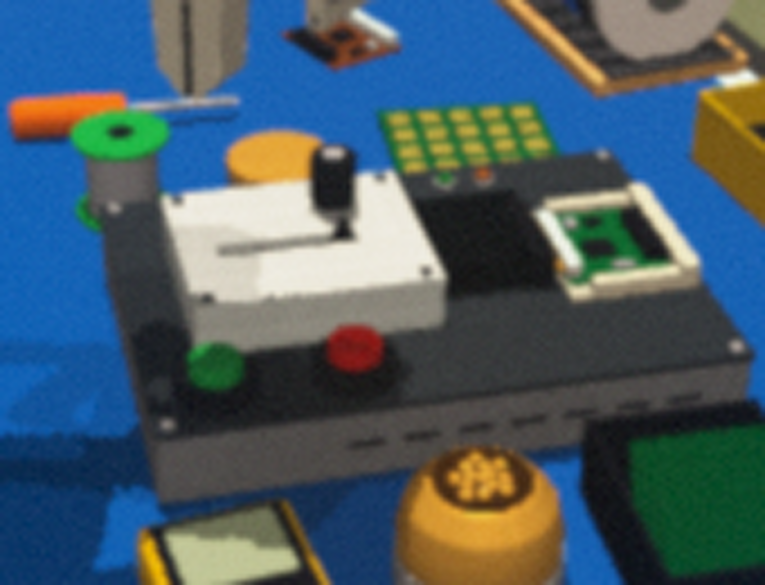

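The knob is still in the side leg at (334,155). Both buttons are up at (215,367) and (355,348), the board is flat in its nest with the probes against it, and the hand is clear above.

```bash
python3 -c "
from h import *
print(workorder.close_job())"
```

```text
the job is handed in; nothing more can be done
None
```

I did the whole test sequence and handed the job in at about 19.6 s; no verdict is reported.

**Knob:** I pushed it with the closed fingertips, held at 45° to the slot, along the long leg to the far end. I then pushed it round the corner to the end of the side leg. The highest force at a reading was about 19 N, against the 35 N limit.

**Start button:** I pressed it until it stopped, about 6 mm down, at 17 N. I then released it and lifted the hand to about 150 mm above the deck.

**Last checks:**
- **Knob position:** the side picture taken before the press put the knob within about 2 mm of the predicted locked position. It looked unchanged in the final picture.
- **Final picture:** both buttons looked up, the board lay flat in its nest with the probes against it, and none of the bystanders in view looked moved.
- **Hand:** the force on the tool was about 0 N.
- **Not checked:** I did not measure the probe force directly. I could only see that the carriage had not sprung back.
- **Disagreement:** the side camera placed the start button 3 to 4 mm from the top-camera fit. I used the top-camera fit, and the press worked.

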